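# Set the lampworking bench for the next piece

### The job

Clear up and set out the next rod at the glass bench: stand every jar that is on the bench upright in the divided crate, one jar to a cell, and draw the white glass rod completely out of its storage tube along the rod rest, so that it lies at rest in both forks. Slide the rod along without lifting it up over the forks, regrasping as needed, and leave the tin, the mould block and the marver block where they are.

Things in the scene. Friction and masses are not known exactly. Their poses are not given: they have to be found in the camera images.
- rack: Rod rack, fixed: dark wood base board 660 x 60 x 12 mm with a level aluminium storage tube (outside 32, bore 24, 320 mm long, axis 70 mm above the bench, back end capped, on two blocks 50 mm wide, the front one at x = -65 to -35 mm) and, in line, two open-topped forks as rod rest. Origin on the bench below the tube's open mouth; x out of the mouth along the axis (drawing direction), z up.
- mouth (a point): Centre of the tube's open mouth, 70 mm above the bench, x = 0 of the rack. From here to the first fork only the base board lies under the rod.
- fork1 (a point): Middle of the first steel fork's floor, x = 130 mm in the rack's frame, 57 mm above the bench. The fork is 12 mm thick along x; its two flaring prongs reach about 93 mm high and are about 60 mm wide over all. Fingers that straddle the rod cannot pass a fork, so let go and take a new hold.
- fork2 (a point): The same for the second fork, x = 295 mm in the rack's frame, floor 56 mm above the bench. Between the forks only the base board lies under the rod.
- rod: Opaque white (opal) glass rod, 340 mm long, 16 mm thick, round ends, about 170 g, loose. Origin at its middle on its axis; x along it towards the end sticking out of the tube; it may roll about x. It starts on the floor of the bore (axis 66 mm above the bench), 50 to 80 mm sticking out, and slides easily and nearly level into the forks (axis 65 and 64 mm high there).
- rod_tip (a point): The end of the rod that sticks out of the tube at the start, on the rod's axis.
- rod_tail (a point): The other end of the rod, inside the tube at the start, on the rod's axis. The rod is out of the tube when this end is past the mouth (x of the rack above 0); it would drop off the first fork if this end went well beyond x = 110 mm.
- crate: Divided plywood crate, fixed, open on top, 170 x 252 x 40 mm (x, y, z) outside, floor and walls 6 mm, dividers as high as the walls: six square cells of 76 mm, two along x by three along y. Origin under its centre on the bench; x and y along its sides, z up.
- cell0 (a point): Centre of the floor of crate cell 0 (6 mm above the bench), at x = -41, y = -82 mm in the crate's frame.
- cell1 (a point): Centre of the floor of crate cell 1 (6 mm above the bench), at x = -41, y = 0 mm in the crate's frame.
- cell2 (a point): Centre of the floor of crate cell 2 (6 mm above the bench), at x = -41, y = 82 mm in the crate's frame.
- cell3 (a point): Centre of the floor of crate cell 3 (6 mm above the bench), at x = +41, y = -82 mm in the crate's frame.
- cell4 (a point): Centre of the floor of crate cell 4 (6 mm above the bench), at x = +41, y = 0 mm in the crate's frame.
- cell5 (a point): Centre of the floor of crate cell 5 (6 mm above the bench), at x = +41, y = 82 mm in the crate's frame.
- jar0: Closed metal jar with a paper label and dark lid, straight-sided, 60 mm in diameter and 70 mm high, heavy at the bottom, about 280 g, standing on the bench (None if absent; three to five are present, all alike). Origin at the centre of its underside, z up its axis.
- jar1: Closed metal jar with a paper label and dark lid, straight-sided, 60 mm in diameter and 70 mm high, heavy at the bottom, about 280 g, standing on the bench (None if absent; three to five are present, all alike). Origin at the centre of its underside, z up its axis.
- jar2: Closed metal jar with a paper label and dark lid, straight-sided, 60 mm in diameter and 70 mm high, heavy at the bottom, about 280 g, standing on the bench (None if absent; three to five are present, all alike). Origin at the centre of its underside, z up its axis.
- jar3: Closed metal jar with a paper label and dark lid, straight-sided, 60 mm in diameter and 70 mm high, heavy at the bottom, about 280 g, standing on the bench (None if absent; three to five are present, all alike). Origin at the centre of its underside, z up its axis.
- jar4: Closed metal jar with a paper label and dark lid, straight-sided, 60 mm in diameter and 70 mm high, heavy at the bottom, about 280 g, standing on the bench (None if absent; three to five are present, all alike). Origin at the centre of its underside, z up its axis.
- tin: Open steel tin, 90 mm in diameter, 100 mm high, standing on the bench past the open end of the rod rest; to be left alone. Origin at the centre of its underside.
- mould: Dark block 90 x 70 x 40 mm with six shallow round dimples on top, beyond the rod rest; to be left alone. Origin at the centre of its underside.
- marver: Plain black marver block 100 x 80 x 30 mm, beyond the storage tube; to be left alone. Origin at the centre of its underside.

How it is judged:
On the way, in this order (a step that is already met when the one before it is completed fails the run):
1. the rod's leading end has reached the first fork (x of rod_tip in the frame of rack above 0.14 m), for 0.1 s.
2. the rod's leading end has reached the second fork (x of rod_tip in the frame of rack above 0.305 m), for 0.1 s.
3. the rod is out of the tube and lies in both forks (x of rod_tail in the frame of rack between 0.002 and 0.11 m and y of rod_tail in the frame of rack between -0.014 and 0.014 m and y of rod_tip in the frame of rack between -0.014 and 0.014 m and z of rod_tail in the frame of rack between 0.052 and 0.076 m and z of rod_tip in the frame of rack between 0.052 and 0.076 m and linear speed of rod below 0.03 m/s), for 0.2 s.
At the end, for the whole second after the job is handed in: The rod is wholly out of the tube (tail 2 to 110 mm past the mouth) and lies still in both forks (ends within 14 mm of the centre line, axis 52 to 76 mm high); every jar present stands upright (0.25 rad) on the floor of its own crate cell (within 22 mm of the centre) (all of step 3 and (horizontal distance between jar0 and cell0 below 0.022 m or horizontal distance between jar0 and cell1 below 0.022 m or horizontal distance between jar0 and cell2 below 0.022 m or horizontal distance between jar0 and cell3 below 0.022 m or horizontal distance between jar0 and cell4 below 0.022 m or horizontal distance between jar0 and cell5 below 0.022 m) and z of each of jar0, jar1, jar2, jar3, jar4 in the frame of crate below 0.014 m and angle between each of jar0, jar1, jar2, jar3, jar4's own z axis and vertical below 0.25 rad and (horizontal distance between jar1 and cell0 below 0.022 m or horizontal distance between jar1 and cell1 below 0.022 m or horizontal distance between jar1 and cell2 below 0.022 m or horizontal distance between jar1 and cell3 below 0.022 m or horizontal distance between jar1 and cell4 below 0.022 m or horizontal distance between jar1 and cell5 below 0.022 m) and (horizontal distance between jar2 and cell0 below 0.022 m or horizontal distance between jar2 and cell1 below 0.022 m or horizontal distance between jar2 and cell2 below 0.022 m or horizontal distance between jar2 and cell3 below 0.022 m or horizontal distance between jar2 and cell4 below 0.022 m or horizontal distance between jar2 and cell5 below 0.022 m) and (horizontal distance between jar3 and cell0 below 0.022 m or horizontal distance between jar3 and cell1 below 0.022 m or horizontal distance between jar3 and cell2 below 0.022 m or horizontal distance between jar3 and cell3 below 0.022 m or horizontal distance between jar3 and cell4 below 0.022 m or horizontal distance between jar3 and cell5 below 0.022 m) and (horizontal distance between jar4 and cell0 below 0.022 m or horizontal distance between jar4 and cell1 below 0.022 m or horizontal distance between jar4 and cell2 below 0.022 m or horizontal distance between jar4 and cell3 below 0.022 m or horizontal distance between jar4 and cell4 below 0.022 m or horizontal distance between jar4 and cell5 below 0.022 m)); the robot touches nothing.
It fails at once if the rod was lifted: an end or its middle rose above 95 mm over the bench (height (world z) of any of rod_tip, rod_tail, rod above 0.095 m).
It fails at once if the tin was moved by more than 30 mm (distance of tin from where it was at the start of the episode above 0.03 m).
It fails at once if the mould was moved by more than 30 mm (distance of mould from where it was at the start of the episode above 0.03 m).
It fails at once if the marver was moved by more than 30 mm (distance of marver from where it was at the start of the episode above 0.03 m).
Of jar0, jar1, jar2, jar3, jar4 only 3 to 5 are there at a start; the rules pass over those that are not, and their reading is None.
At some moment in a run one of jar0, jar1, jar2, jar3, jar4 may be knocked a few centimetres aside while the robot is not near it.
It also fails if it takes over 200 s, if anything falls off the work surface, if the arm or the gripper's body presses on something with over 40 N, if the wrist force passes 120 N, or if a joint passes its speed limit or range.

### The arm

A 6-joint arm with a two-finger parallel gripper is mounted at the origin on the work surface. World frame = base frame: x ahead of the robot, y to its left, z up, the work surface at z = 0. Lengths are in m, angles in rad, forces in N, time in s.
With the tool pointing down it reaches from about 0.25 to 0.775 m from the base axis. Payload 4 kg.
Tool frame: the origin (TCP) lies on the centre line of the jaws, within the pads' length; the fingertips stand 17 mm ahead of it and the grasp point (between the pads) lies 2 mm behind it; z points along the fingers, y is the line along which they close (so a half turn about z gives the same grasp; the last joint's range is limited). The gripper opens to 94 mm and grips with 3 to 60 N. Pads are 16 mm wide; open, the fingers measure 119 mm over their backs; the gripper's body (75 mm by 177 mm) begins 78 mm behind the grasp point.
Start: joints at [-1.252, 0.087, 1.371, -0, 1.684, -0.103], TCP at [0.225, -0.502, 0.223] pointing down, gripper open.
Joint ranges: [-3.1, 3.1], [-0.76, 2.03], [0.27, 2.55], [-1.08, 4.22], [0.17, 2.65], [-2.57, 2.57]. Speed limits (rad/s): [2.79, 2.79, 3.14, 3.14, 3.14, 3.14].

### API

Orientations are given as [roll, pitch, yaw] about the fixed x, y, z axes, in that order (R = Rz(yaw) Ry(pitch) Rx(roll)).
In Python, from bench import robot gives the robot as it stands.
- The arm moves only by the tool servo_tool, never from a script. Its argument "plan" is a list of rows, each a list of 7 numbers: the shift along the tool's x, y, z normalised to -1 to 1, where 1 is 0.1 m, then the turn, a rotation vector about the tool's x, y, z normalised to -1 to 1, where 1 is pi/2 rad, then the finger opening in mm, from 0 to 94. In form: [[x, y, z, ax, ay, az, gripper], ...]. A call has 1 to 12 rows; each row is the pose to reach, as a shift and turn from the pose commanded when the call began, along the tool's axes at that moment; what a row does not reach only later rows make up. A row lasts 1/12 s, in which the tool goes at most 41.7 mm and 7.16 degrees, less where a joint would pass 70% of its speed; a pose out of reach is approached as far as the arm can. A call with a number of a shift or a turn outside -1 to 1 is refused whole. A call with a gripper value outside its range is refused whole. The fingers move at their own pace and stop on an object; the grip force is fixed at half the most. Time passes only in rows, so rows that repeat a pose let the fingers close. It gives the time, the measured TCP pose, the force, the opening and the grip force at its end, in the units of the state.
- robot.get_obs(): the state, without advancing time (a new reading comes with each control period).
- robot.snapshot(name): name is "scene" or "side" or "wrist"; returns the picture (480x640x3 uint8, red, green, blue); there is no depth.
- robot.camera_params(name): a dict with "camera_matrix" (3x3 intrinsics, pixels), "distortion" ([k1, k2, p1, p2, k3] as OpenCV has them; the pictures are not rectified), "rvec" (rotation vector, rad) and "tvec" (3), from world to camera coordinates, as OpenCV has them; the wrist camera has in their place "tool_from_camera" (4x4, takes a point from camera to tool coordinates, whose origin is the TCP and whose axes are the flange's). Camera axes: x right, y down, z forward; pixel columns grow to the right and rows downward; lengths in m; the calibration is good to about 2 mm. A picture is of the moment at which its call begins: read the wrist's pose just before it. camera_params takes no time and is no camera call.
- robot.close_job(): hands the job in; it is judged then, once.
Trained networks look in the newest picture that a camera, given by its name, has taken for a name from the list of things; names that differ only in an ending like _2 or _b are one class to them, and where a whole thing is asked for, a point or a joint stands for the part that bears it (a point fixed in the world has none). Each returns a list of dicts, best first, with "conf" (0 to 1); they miss things now and then, are a little off and sometimes report something else, mostly with a low value. They report only what shows in the picture. A call takes as long as a camera call.
- robot.find_in(thing, camera): "extent" ([centre column, centre row, width, height] in pixels, round what is visible of it).
The state is a dict: "time": time; "joint_positions": joint angles; "qvel": joint speeds; "joint_torque": joint torques, N m; "tool_pos": TCP position; "ee_rot": TCP orientation; "wrist_force": force on the tool from outside, world axes, zero at the start; "wrist_torque": the same for the moment, N m; "width": finger opening in m; "finger_force": force on a finger pad.
Only numpy, scipy, OpenCV 4.12 (cv2) and the standard library are available. Lean on these libraries where they do the work, as an engineer would, in place of code of your own. Each camera call takes 0.05 s, during which the arm holds its last target. There are 200 camera calls.

## Working session

There is one attempt and no reset: what is moved stays moved. The work goes in short steps, Python scripts to look and compute and a tool call to move; the robot and the scene stay as the last step left them, time stands still between calls to the robot, and variables do not carry over. Pictures are saved under pics/ and viewed, at most 14 in all, crops included, and the job is handed in when it is done.

Besides the shell and the picture viewer there is one more tool, called after "Emit:" as name(argument=value, ...) on one line, values as JSON. servo_tool: Moves the arm, as the interface text tells. Scaled input: -1 to 1 covers 0.1 m each way for a shift and pi/2 rad each way for a turn. Its arguments: {"type":"object","properties":{"plan":{"type":"array","items":{"type":"array","items":{"type":"number"}}}},"required":["plan"]}

```bash
mkdir -p pics; ls; python3 - <<'E'
from bench import robot
import cv2
for c in("scene","side"):
    im=robot.snapshot(c); cv2.imwrite(f"pics/{c}0.png",im[:,:,::-1])
    p=robot.camera_params(c);print(c,{k:__import__('numpy').round(v,3).tolist() for k,v in p.items()})
    for t in("jar0","rod","rod_tip","mouth","crate","fork1","fork2","tin"):
        print(t,[(d["conf"],[round(x) for x in d["extent"]]) for d in robot.find_in(t,c)])
print(robot.get_obs()); print(robot.camera_params("wrist"))
E
```

```text
pics
scene {'camera_matrix': [[536.317, 0.0, 324.875], [0.0, 536.317, 238.3], [0.0, 0.0, 1.0]], 'distortion': [-0.024, 0.0, 0.0, 0.0, 0.0], 'rvec': [2.19, 1.44, -0.435], 'tvec': [-0.222, -0.434, 1.538]}
jar0 [(0.65, [286, 220, 31, 44]), (0.61, [158, 258, 34, 39]), (0.56, [331, 197, 22, 36])]
rod [(0.68, [408, 166, 124, 86])]
rod_tip [(0.69, [287, 222, 27, 42]), (0.67, [364, 238, 40, 20])]
mouth [(0.84, [370, 247, 256, 146])]
crate [(0.81, [409, 166, 120, 83])]
fork1 [(0.74, [369, 246, 263, 147]), (0.65, [143, 329, 56, 62]), (0.4, [409, 165, 122, 87])]
fork2 [(0.74, [369, 246, 263, 147]), (0.65, [143, 329, 56, 62]), (0.4, [409, 165, 122, 87])]
tin [(0.63, [141, 329, 61, 56]), (0.49, [362, 239, 28, 16])]
side {'camera_matrix': [[462.156, 0.0, 320.933], [0.0, 462.156, 233.7], [0.0, 0.0, 1.0]], 'distortion': [-0.11, 0.0, 0.0, 0.0, 0.0], 'rvec': [2.201, -0.206, 0.123], 'tvec': [-0.586, 0.106, 1.164]}
jar0 [(0.94, [279, 236, 23, 34]), (0.91, [306, 351, 26, 44]), (0.74, [294, 261, 25, 39])]
rod [(0.55, [331, 218, 14, 18])]
rod_tip [(0.74, [259, 200, 68, 60]), (0.45, [332, 218, 14, 20])]
mou
[... 808 characters left out ...]
0.03454258, -0.01387596]), 'finger_force': 0.0, 'width': 0.09392399908588227}
{'camera_matrix': array([[362.46798963,   0.        , 315.28857449],
       [  0.        , 362.46798963, 240.64247456],
       [  0.        ,   0.        ,   1.        ]]), 'distortion': array([-0.05863892,  0.        ,  0.        ,  0.        ,  0.        ]), 'tool_from_camera': array([[-1.40432724e-03, -9.63516272e-01, -2.67646076e-01,
         7.68268890e-02],
       [ 9.99998863e-01, -1.20627343e-03, -9.04409175e-04,
         1.16885062e-04],
       [ 5.48558606e-04, -2.67647042e-01,  9.63516871e-01,
        -1.62951266e-01],
       [ 0.00000000e+00,  0.00000000e+00,  0.00000000e+00,
         1.00000000e+00]])}
```

View pics/scene0.png

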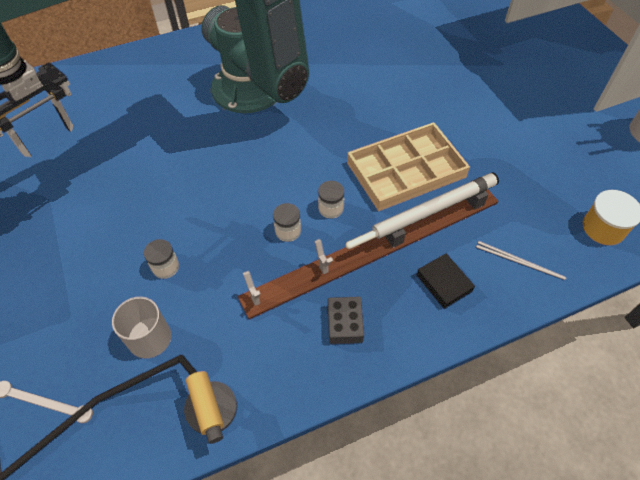

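View pics/side0.png

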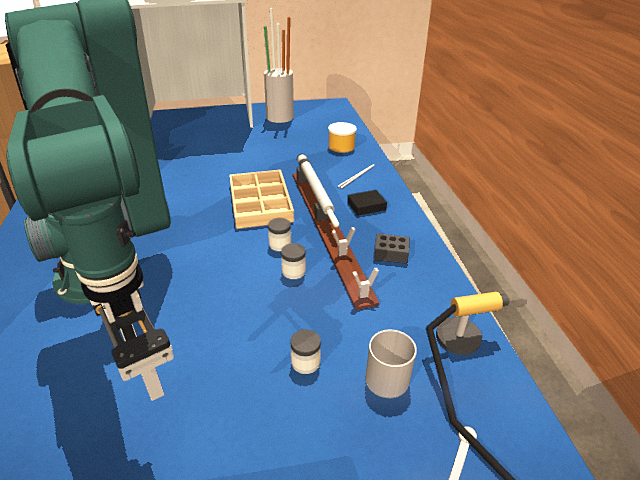

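The three jars show in both views: lids at about (331,191), (287,214) and (159,250) in the scene picture. The crate is at (408,166), the rack runs from (490,183) to (250,300), and the rod end is near (350,244). I'll zoom in for exact corners.

```bash
python3 - <<'E'
import cv2
a=cv2.imread("pics/scene0.png")[110:320,230:510]; cv2.imwrite("pics/sc.png",cv2.resize(a,None,fx=2.857,fy=2.857,interpolation=cv2.INTER_CUBIC)[:600,:800])
a=cv2.imread("pics/side0.png")[145:315,225:400]; cv2.imwrite("pics/si.png",cv2.resize(a,None,fx=3.5,fy=3.5,interpolation=cv2.INTER_CUBIC)[:600,:800])
E
```

```text
(no output)
```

View pics/sc.png

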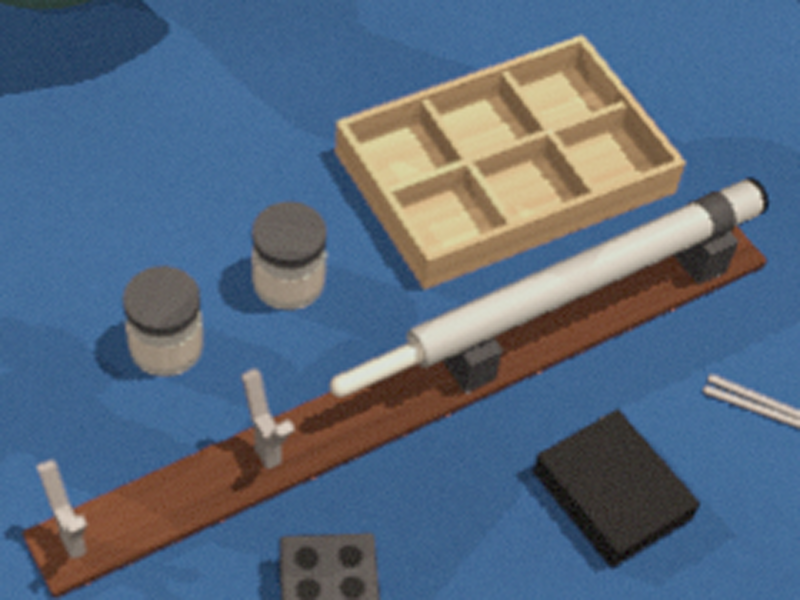

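View pics/si.png

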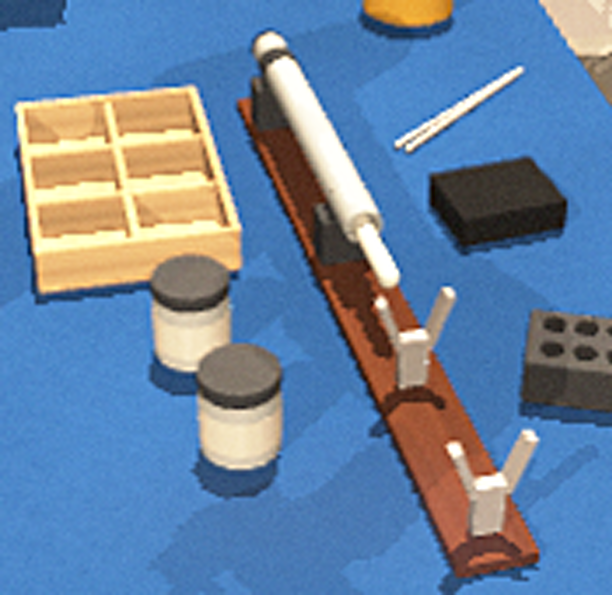

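```bash
cat > h.py <<'E'
import cv2,numpy as np
from bench import robot
from scipy.optimize import least_squares
from scipy.spatial.transform import Rotation as R
def proj(c,P):
    p=robot.camera_params(c);return cv2.projectPoints(np.array(P,float).reshape(-1,1,3),p["rvec"],p["tvec"],p["camera_matrix"],p["distortion"])[0][:,0]
def ray(c,uv):
    p=robot.camera_params(c);K=p["camera_matrix"]
    n=cv2.undistortPoints(np.array(uv,float).reshape(1,1,2),K,p["distortion"])[0,0]; d=np.array([*n,1])
    if c=="wrist":
        o=robot.get_obs();T=p["tool_from_camera"];Rt=R.from_euler("xyz",o["ee_rot"]).as_matrix()
        return Rt@T[:3,3]+o["tool_pos"],Rt@T[:3,:3]@d
    Rm=cv2.Rodrigues(np.array(p["rvec"]))[0];return -Rm.T@np.array(p["tvec"]).ravel(),Rm.T@d
def onz(c,uv,z):
    o,d=ray(c,uv);return o+d*(z-o[2])/d[2]
def fit(L,obs,x0):  # L: local pts; obs: list (cam,i,uv); pose x,y,yaw
    L=np.array(L,float)
    def w(x):
        c,s=np.cos(x[2]),np.sin(x[2]);return np.c_[x[0]+c*L[:,0]-s*L[:,1],x[1]+s*L[:,0]+c*L[:,1],L[:,2]]
    def r(x):
        W=w(x);return np.concatenate([proj(c,[W[i]])[0]-uv for c,i,uv in obs])
    s=least_squares(r,x0,loss="soft_l1");return s.x,r(s.x).reshape(-1,2)
E
python3 - <<'E'
from h import *
np.set_printoptions(precision=4,suppress=True)
S=lambda u,v:(230+u/2.857,110+v/2.857)
D=lambda u,v:(225+u/3.5,145+v/3.5)
C=[S(338,127),S(583,40),S(684,163),S(424,260)];Cd=[D(36,255),D(16,103),D(193,88),D(241,237)]
print("crate scene",[onz("scene",p,.04)[:2] for p in C]);print("side",[onz("side",p,.04)[:2] for p in Cd])
for n,a,b,z in [("mouth",S(418,348),D(368,225),.07),("back",S(757,193),D(268,42),.07),("f1",S(268,432),D(413,335),.057),("f2",S(70,522),D(488,480),.056),("tip",S(338,387),D(390,280),.066),("jA",S(290,231),D(191,280),.07),("jB",S(162,300),D(239,375),.07),("jC",(159,249),(306,342),.07),("tin",(137,315),(392,350),.1)]:
    print(n,onz("scene",a,z),onz("side",b,z))
for n in [("mould",S(328,540))]: pass
E
```

```text
crate scene [array([0.3827, 0.141 ]), array([0.3745, 0.3917]), array([0.5384, 0.3977]), array([0.5438, 0.1448])]
side [array([0.3752, 0.1372]), array([0.3675, 0.3943]), array([0.535, 0.394]), array([0.5431, 0.1341])]
mouth [0.6378 0.0902 0.07  ] [0.64   0.0893 0.07  ]
back [0.6101 0.4159 0.07  ] [0.6116 0.4181 0.07  ]
f1 [ 0.654  -0.0422  0.057 ] [ 0.6466 -0.0421  0.057 ]
f2 [ 0.6664 -0.2037  0.056 ] [ 0.6598 -0.205   0.056 ]
tip [0.6435 0.0201 0.066 ] [0.6421 0.0174 0.066 ]
jA [0.494  0.0459 0.07  ] [0.4911 0.0383 0.07  ]
jB [ 0.5173 -0.0739  0.07  ] [ 0.5105 -0.0825  0.07  ]
jC [ 0.4924 -0.359   0.07  ] [ 0.4937 -0.369   0.07  ]
tin [ 0.6462 -0.4318  0.1   ] [ 0.6453 -0.4431  0.1   ]
```

The measurements agree with the sizes given:
- **Crate:** centre about (0.458, 0.266), yaw about 0.03.
- **Mouth:** (0.639, 0.090), with the drawing direction about -1.487 rad. The forks come out at 132 and 295 mm, and the rod sticks out about 71 mm.

Jar C goes first.

Emit:
servo_tool(plan=[[0.4,-0.05,0,0,0,-0.08,94],[0.8,-0.05,0,0,0,-0.16,94],[1,-0.05,0,0,0,-0.24,94],[1,-0.05,0,0,0,-0.32,94],[1,-0.05,0,0,0,-0.4,94],[1,-0.05,0,0,0,-0.48,94],[1,-0.05,0,0,0,-0.56,94],[1,-0.05,0,0,0,-0.64,94],[1,-0.05,0,0,0,-0.7,94],[1,-0.05,0,0,0,-0.75,94],[1,-0.05,0,0,0,-0.75,94]])

```text
time: 1.82
tool_pos: [0.3144, -0.4563, 0.2225]
ee_rot: [-3.142, 0.0, 1.601]
wrist_force: [1.3, 0.8, 0.5]
width: 0.094
finger_force: 0.0
```

Emit:
servo_tool(plan=[[0.15,0.3,0,0,0,0,94],[0.3,0.6,0,0,0,0,94],[0.43,0.91,0,0,0,0,94],[0.43,0.91,0,0,0,0,94]])

```text
time: 2.15
tool_pos: [0.4084, -0.4079, 0.2222]
ee_rot: [3.139, -0.002, 1.603]
wrist_force: [-0.4, 0.1, -0.4]
width: 0.0936
finger_force: 0.0
```

Emit:
servo_tool(plan=[[0.15,0.3,0,0,0,0,94],[0.3,0.6,0,0,0,0,94],[0.43,0.91,0,0,0,0,94],[0.43,0.91,0,0,0,0,94],[0.43,0.91,0,0,0,0,94]])

```text
time: 2.57
tool_pos: [0.4945, -0.3644, 0.222]
ee_rot: [-3.141, -0.0, 1.601]
wrist_force: [-0.3, 0.4, -0.6]
width: 0.0943
finger_force: 0.0
```

```bash
cat >> h.py <<'E'
def find(t,c,save=None):
    im=robot.snapshot(c)
    if save: cv2.imwrite(f"pics/{save}.png",im[:,:,::-1])
    return [(round(d["conf"],2),np.round(d["extent"],0)) for d in robot.find_in(t,c)]
def todo(x,y,z,yaw):
    o=robot.get_obs();M=R.from_euler("xyz",o["ee_rot"]).as_matrix()
    d=M.T@(np.array([x,y,z])-o["tool_pos"]);t=R.from_matrix(M.T@R.from_euler("xyz",[np.pi,0,yaw]).as_matrix()).as_rotvec()
    print("t",o["time"],"at",np.round(o["tool_pos"],4),np.round(o["ee_rot"],4),"shift/0.1:",np.round(d*10,2),"turn:",np.round(t/(np.pi/2),3))
E
python3 - <<'E'
from h import *
f=find("jar0","wrist","w1");print(f)
for c,e in f: print(onz("wrist",e[:2],.06))
todo(.493,-.364,.06,1.6)
for c in("scene","side"):print(find("jar0",c))
E
```

```text
[(0.94, array([314., 222.,  62.,  73.]))]
[ 0.49044025 -0.36064972  0.06      ]
t 2.6667 at [ 0.4931 -0.3655  0.2223] [-3.1407e+00  3.0000e-04  1.5986e+00] shift/0.1: [0.02 0.   1.62] turn: [-0.001  0.    -0.001]
[(0.82, array([332., 198.,  24.,  37.])), (0.61, array([286., 220.,  26.,  41.])), (0.44, array([368., 244., 260., 144.]))]
[(0.94, array([305., 350.,  28.,  41.])), (0.92, array([295., 262.,  22.,  35.])), (0.63, array([273., 234.,  10.,  34.]))]
```

View pics/w1.png

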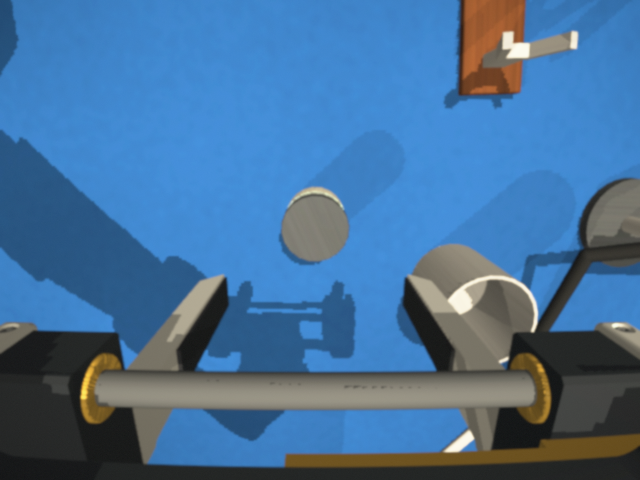

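The jar's lid is centred at about (315,228), with fork 2's floor near (497,58). The fingers have clear space either side of the jar.

```bash
python3 - <<'E'
from h import *
p=onz("wrist",(315,228),.07);print(p,onz("wrist",(497,58),.056))
print(np.linalg.norm(onz("wrist",(281,228),.07)-onz("wrist",(349,228),.07)))
todo(p[0],p[1],.061,1.6)
E
```

```text
[ 0.4913325  -0.36440309  0.07      ] [ 0.64251033 -0.214706    0.056     ]
0.060905220771950534
t 2.8667 at [ 0.4927 -0.3659  0.2228] [3.1415e+00 5.0000e-04 1.5977e+00] shift/0.1: [ 0.02 -0.01  1.62] turn: [ 0.     0.    -0.001]
```

Emit:
servo_tool(plan=[[0.02,-0.01,0.3,0,0,0,94],[0.02,-0.01,0.6,0,0,0,94],[0.02,-0.01,0.8,0,0,0,94],[0.02,-0.01,0.8,0,0,0,94]])

```text
time: 3.2
tool_pos: [0.4895, -0.3616, 0.1367]
ee_rot: [-3.134, -0.007, 1.598]
wrist_force: [-0.8, 0.5, -0.7]
width: 0.0941
finger_force: 0.0
```

Emit:
servo_tool(plan=[[0,0,0.3,0,0,0,94],[0,0,0.6,0,0,0,94],[0,0,0.82,0,0,0,94],[0,0,0.82,0,0,0,94],[0,0,0.82,0,0,0,50],[0,0,0.82,0,0,0,50],[0,0,0.82,0,0,0,50],[0,0,0.82,0,0,0,50],[0,0,0.82,0,0,0,50],[0,0,0.82,0,0,0,50]])

```text
time: 4.03
tool_pos: [0.4936, -0.3636, 0.062]
ee_rot: [3.139, 0.002, 1.6]
wrist_force: [1.3, 0.5, 2.3]
width: 0.0594
finger_force: 30.0
```

Emit:
servo_tool(plan=[[0,0,-0.3,0,0,0,50],[0,0,-0.6,0,0,0,50],[0,0,-0.9,0,0,0,50],[0,0,-1,0,0,0,50]])

```text
time: 4.37
tool_pos: [0.4943, -0.3644, 0.1658]
ee_rot: [3.136, 0.006, 1.6]
wrist_force: [0.2, -0.2, -0.6]
width: 0.0597
finger_force: 30.0
```

Emit:
servo_tool(plan=[[0.2,0,-0.1,0,0,0,50],[0.5,0,-0.3,0,0,0,50],[0.8,0,-0.4,0,0,0,50],[1,0,-0.4,0,0,0,50]])

```text
time: 4.7
tool_pos: [0.4905, -0.2615, 0.2025]
ee_rot: [3.138, 0.001, 1.601]
wrist_force: [-0.1, 0.2, -1.4]
width: 0.0598
finger_force: 30.0
```

Emit:
servo_tool(plan=[[0.3,0,0,0,0,0,50],[0.6,0,0,0,0,0,50],[0.9,0,0,0,0,0,50],[1,0,0,0,0,0,50]])

```text
time: 5.03
tool_pos: [0.4861, -0.1593, 0.1993]
ee_rot: [-3.14, -0.003, 1.603]
wrist_force: [-0.3, -0.3, -2.4]
width: 0.0596
finger_force: 30.0
```

Emit:
servo_tool(plan=[[0.3,0,0,0,0,0,50],[0.6,0,0,0,0,0,50],[0.9,0,0,0,0,0,50],[1,0,0,0,0,0,50]])

```text
time: 5.37
tool_pos: [0.4833, -0.0601, 0.1995]
ee_rot: [-3.14, -0.002, 1.603]
wrist_force: [-0.7, 0.1, -1.4]
width: 0.0595
finger_force: 30.0
```

Emit:
servo_tool(plan=[[0.3,0,0,0,0,0,50],[0.6,0,0,0,0,0,50],[0.9,0,0,0,0,0,50],[1,0,0,0,0,0,50]])

```text
time: 5.7
tool_pos: [0.4806, 0.0394, 0.1996]
ee_rot: [-3.14, -0.001, 1.603]
wrist_force: [0.4, -0.4, -2.5]
width: 0.06
finger_force: 30.0
```

Emit:
servo_tool(plan=[[0.3,0,0,0,0,0,50],[0.6,0,0,0,0,0,50],[0.9,0,0,0,0,0,50],[1,0,0,0,0,0,50],[1,0,0,0,0,0,50],[1,0,0,0,0,0,50]])

```text
time: 6.2
tool_pos: [0.4783, 0.1358, 0.1999]
ee_rot: [-3.141, 0.002, 1.6]
wrist_force: [-0.7, -1.0, -2.5]
width: 0.0596
finger_force: 30.0
```

```bash
python3 - <<'E'
from h import *
todo(.499,.267,.07,1.6)
find("crate","wrist","w2")
E
```

```text
t 6.2 at [0.4783 0.1358 0.1999] [-3.1408e+00  1.9000e-03  1.6003e+00] shift/0.1: [1.31 0.25 1.3 ] turn: [-0.001  0.001  0.   ]
```

View pics/w2.png

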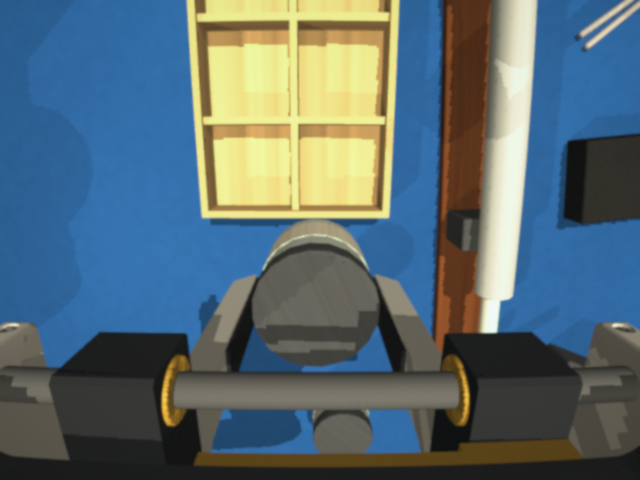

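The crate's near rim corners are at (202,217) and (389,217), with divider crossings at (294,121) and (293,17). The tube mouth is at about (497,297), and the jar is held squarely.

```bash
python3 - <<'E'
from h import *
for uv,z in [((202,217),.04),((389,217),.04),((294,121),.04),((293,17),.04),((203,121),.04),((389,121),.04),((497,297),.07),((342,432),.07)]: print(uv,onz("wrist",uv,z)[:2])
E
```

```text
(202, 217) [0.37336635 0.14241565]
(389, 217) [0.5439876  0.14686005]
(294, 121) [0.45659029 0.22806847]
(293, 17) [0.45465862 0.30923174]
(203, 121) [0.3784944  0.22659074]
(389, 121) [0.53763548 0.23040042]
(497, 297) [0.64061128 0.08326493]
(342, 432) [ 0.50931439 -0.06738452]
```

Emit:
servo_tool(plan=[[0.2,0.05,0,0,0,0,50],[0.4,0.1,0,0,0,0,50],[0.6,0.15,0,0,0,0,50],[0.7,0.22,0,0,0,0,50]])

```text
time: 6.63
tool_pos: [0.4985, 0.2074, 0.2004]
ee_rot: [-3.141, -0.0, 1.599]
wrist_force: [0.1, 0.0, -1.3]
width: 0.0595
finger_force: 30.0
```

Emit:
servo_tool(plan=[[0.3,0,0,0,0,0,50],[0.6,0,0,0,0,0,50],[0.63,0,0.2,0,0,0,50],[0.63,0,0.4,0,0,0,50],[0.63,0,0.6,0,0,0,50],[0.63,0,0.7,0,0,0,50],[0.63,0,0.7,0,0,0,50]])

```text
time: 7.22
tool_pos: [0.4951, 0.2684, 0.127]
ee_rot: [-3.136, 0.003, 1.599]
wrist_force: [-1.4, -0.1, -3.2]
width: 0.0596
finger_force: 30.0
```

```bash
python3 - <<'E'
from h import *
todo(.4966,.2697,.0685,1.596)
E
```

```text
t 7.2167 at [0.4951 0.2684 0.127 ] [-3.1355e+00  3.1000e-03  1.5985e+00] shift/0.1: [0.01 0.02 0.58] turn: [-0.004  0.002  0.002]
```

Emit:
servo_tool(plan=[[0.01,0.01,0.15,0,0,0,50],[0.01,0.01,0.3,0,0,0,50],[0.01,0.01,0.45,0,0,0,50],[0.01,0.01,0.55,0,0,0,50],[0.01,0.01,0.62,0,0,0,50],[0.01,0.01,0.62,0,0,0,50],[0.01,0.01,0.62,0,0,0,50]])

```text
time: 7.8
tool_pos: [0.4979, 0.2712, 0.0692]
ee_rot: [3.141, -0.0, 1.6]
wrist_force: [1.0, -1.4, -2.1]
width: 0.0594
finger_force: 30.0
```

Emit:
servo_tool(plan=[[0,0,0,0,0,0,80],[0,0,0,0,0,0,80],[0,0,0,0,0,0,80],[0,0,-0.1,0,0,0,80],[0,0,-0.3,0,0,0,80],[0,0,-0.6,0,0,0,80],[0,0,-1,0,0,0,94]])

```text
time: 8.38
tool_pos: [0.4956, 0.2706, 0.1675]
ee_rot: [-3.136, 0.002, 1.6]
wrist_force: [0.5, 0.4, -0.3]
width: 0.0839
finger_force: 0.0
```

Emit:
servo_tool(plan=[[-0.2,0,-0.2,0,0,0,94],[-0.6,0,-0.3,0,0,0,94],[-1,0,-0.3,0,0,0,94]])

```text
time: 8.63
tool_pos: [0.502, 0.1717, 0.2041]
ee_rot: [3.132, -0.002, 1.603]
wrist_force: [0.7, -0.2, 0.4]
width: 0.0938
finger_force: 0.0
```

Emit:
servo_tool(plan=[[-0.4,-0.05,0,0,0,0,94],[-0.8,-0.1,0,0,0,0,94],[-1,-0.12,0,0,0,0,94]])

```text
time: 8.88
tool_pos: [0.4907, 0.0675, 0.2002]
ee_rot: [3.139, 0.002, 1.597]
wrist_force: [0.0, 0.6, 1.3]
width: 0.0939
finger_force: 0.0
```

Emit:
servo_tool(plan=[[-0.28,0,0,0,0,0,94],[-0.28,0,0,0,0,0,94],[-0.28,0,0,0,0,0,94]])

```text
time: 9.13
tool_pos: [0.4922, 0.0422, 0.1997]
ee_rot: [3.14, -0.0, 1.597]
wrist_force: [-0.8, -0.1, 0.9]
width: 0.0938
finger_force: 0.0
```

```bash
python3 - <<'E'
from h import *
f=find("jar0","wrist","w3")
o=robot.get_obs()
for c,e in f:
    b=e[:2]; p=onz("wrist",(e[0],e[1]+e[3]/2),.07); q=onz("wrist",(e[0],e[1]+e[3]/2-e[2]/2),.07);print(c,e,q)
todo(.4925,.042,.061,1.6)
for c in("scene","side"):print(find("jar0",c,c+"3"))
E
```

```text
0.74 [475. 226. 110. 451.] [ 0.65125725 -0.1129878   0.07      ]
0.7 [328. 370.  57.  88.] [ 0.50731421 -0.10224792  0.07      ]
0.55 [315. 228.  73.  82.] [0.49079756 0.04717088 0.07      ]
t 9.2333 at [0.4921 0.0437 0.1993] [ 3.1404e+00 -6.0000e-04  1.6002e+00] shift/0.1: [-0.02  0.    1.38] turn: [ 0.001 -0.     0.   ]
[(0.94, array([272., 225.,  28.,  44.])), (0.72, array([332., 200.,  18.,  35.])), (0.72, array([370., 246., 261., 150.]))]
[(0.88, array([273., 187.,  20.,  22.])), (0.87, array([294., 271.,  23.,  35.])), (0.23, array([260., 198.,  60.,  58.]))]
```

View pics/w3.png

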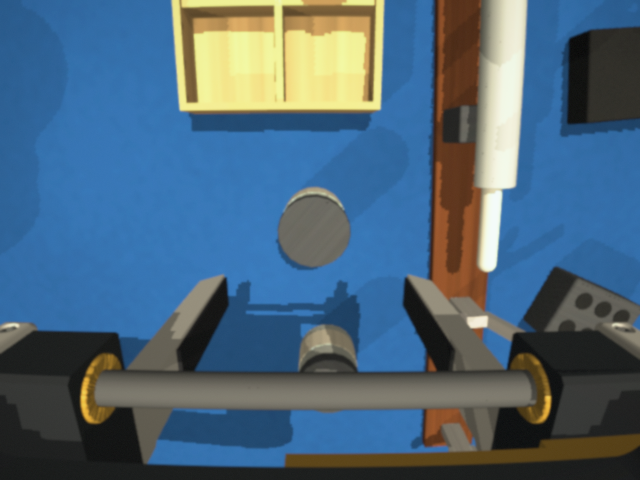

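Jar A's lid is at (314,231), which puts the jar at (0.490, 0.048). The rod tip shows at (487,268). Jar B has been knocked and now shows at about (328,350), so I'll look again before grasping it.

Emit:
servo_tool(plan=[[0.05,-0.02,0.3,0,0,0,94],[0.05,-0.02,0.6,0,0,0,94],[0.05,-0.02,0.8,0,0,0,94],[0.05,-0.02,0.8,0,0,0,94]])

```text
time: 9.77
tool_pos: [0.4862, 0.0489, 0.1132]
ee_rot: [-3.131, -0.0, 1.601]
wrist_force: [-0.9, -0.5, -0.6]
width: 0.0941
finger_force: 0.0
```

Emit:
servo_tool(plan=[[0,0,0.3,0,0,0,94],[0,0,0.5,0,0,0,94],[0,0,0.58,0,0,0,94],[0,0,0.58,0,0,0,94],[0,0,0.58,0,0,0,50],[0,0,0.58,0,0,0,50],[0,0,0.58,0,0,0,50],[0,0,0.58,0,0,0,50],[0,0,0.58,0,0,0,50],[0,0,0.58,0,0,0,50]])

```text
time: 10.6
tool_pos: [0.4905, 0.048, 0.0613]
ee_rot: [3.139, 0.0, 1.6]
wrist_force: [1.4, 0.0, 0.7]
width: 0.0596
finger_force: 30.0
```

Emit:
servo_tool(plan=[[0,0,-0.3,0,0,0,50],[0,0,-0.6,0,0,0,50],[0,0,-0.9,0,0,0,50],[0,0,-1,0,0,0,50],[0,0,-1,0,0,0,50],[0,0,-1,0,0,0,50]])

```text
time: 11.1
tool_pos: [0.4893, 0.048, 0.1595]
ee_rot: [-3.141, 0.0, 1.6]
wrist_force: [-1.1, 0.3, -2.3]
width: 0.0593
finger_force: 30.0
```

```bash
python3 - <<'E'
from h import *
todo(.4126,.3495,.0685,1.6)
E
```

```text
t 11.1 at [0.4893 0.048  0.1595] [-3.1406e+00  1.0000e-04  1.5999e+00] shift/0.1: [ 3.04 -0.68  0.91] turn: [-0.001  0.    -0.   ]
```

Emit:
servo_tool(plan=[[0.3,-0.2,-0.1,0,0,0,50],[0.6,-0.4,-0.2,0,0,0,50],[0.9,-0.6,-0.2,0,0,0,50],[1,-0.68,-0.2,0,0,0,50]])

```text
time: 11.43
tool_pos: [0.4153, 0.1486, 0.1778]
ee_rot: [-3.136, -0.002, 1.603]
wrist_force: [-0.6, 0.1, -3.2]
width: 0.0596
finger_force: 30.0
```

Emit:
servo_tool(plan=[[0.3,0,0,0,0,0,50],[0.6,0,0,0,0,0,50],[0.9,0,0,0,0,0,50],[1,0,0,0,0,0,50]])

```text
time: 11.77
tool_pos: [0.4139, 0.2486, 0.1769]
ee_rot: [-3.136, 0.0, 1.603]
wrist_force: [0.2, 0.1, -2.7]
width: 0.0594
finger_force: 30.0
```

Emit:
servo_tool(plan=[[0.3,0,0,0,0,0,50],[0.6,0,0,0,0,0,50],[0.9,0,0,0,0,0,50],[1,0,0,0,0,0,50],[1.0,0,0.2,0,0,0,50],[1.0,0,0.4,0,0,0,50],[1.0,0,0.5,0,0,0,50],[1.0,0,0.5,0,0,0,50]])

```text
time: 12.43
tool_pos: [0.4106, 0.3435, 0.1252]
ee_rot: [-3.133, 0.006, 1.599]
wrist_force: [-0.2, 0.3, -2.1]
width: 0.0596
finger_force: 30.0
```

```bash
python3 - <<'E'
from h import *
todo(.4126,.3495,.0685,1.6)
E
```

```text
t 12.4333 at [0.4106 0.3435 0.1252] [-3.1331  0.0061  1.5995] shift/0.1: [0.06 0.03 0.57] turn: [-0.005  0.004 -0.   ]
```

Emit:
servo_tool(plan=[[0.04,0,0.1,0,0,0,50],[0.04,0,0.25,0,0,0,50],[0.04,0,0.4,0,0,0,50],[0.04,0,0.55,0,0,0,50],[0.04,0,0.62,0,0,0,50],[0.04,0,0.62,0,0,0,50],[0.04,0,0.62,0,0,0,50]])

```text
time: 13.02
tool_pos: [0.4135, 0.35, 0.069]
ee_rot: [3.141, -0.0, 1.6]
wrist_force: [-0.1, -0.5, -3.1]
width: 0.0594
finger_force: 30.0
```

Emit:
servo_tool(plan=[[0,0,0,0,0,0,80],[0,0,0,0,0,0,80],[0,0,0,0,0,0,80],[0,0,-0.1,0,0,0,80],[0,0,-0.3,0,0,0,80],[0,0,-0.6,0,0,0,80],[0,0,-1,0,0,0,94]])

```text
time: 13.6
tool_pos: [0.4115, 0.3489, 0.1676]
ee_rot: [-3.137, 0.003, 1.6]
wrist_force: [-0.1, 0.1, 0.7]
width: 0.0839
finger_force: 0.0
```

Emit:
servo_tool(plan=[[-0.2,0.1,-0.2,0,0,0,94],[-0.6,0.2,-0.3,0,0,0,94],[-1,0.3,-0.3,0,0,0,94]])

```text
time: 13.85
tool_pos: [0.4477, 0.2518, 0.204]
ee_rot: [3.133, -0.003, 1.603]
wrist_force: [0.6, -0.4, 0.5]
width: 0.0939
finger_force: 0.0
```

Emit:
servo_tool(plan=[[-0.4,0.1,0,0,0,0,94],[-0.8,0.2,0,0,0,0,94],[-1,0.3,0,0,0,0,94]])

```text
time: 14.1
tool_pos: [0.4793, 0.1484, 0.2004]
ee_rot: [3.139, 0.001, 1.597]
wrist_force: [0.4, -0.2, 0.8]
width: 0.0939
finger_force: 0.0
```

Emit:
servo_tool(plan=[[-0.4,0.1,0,0,0,0,94],[-0.8,0.2,0,0,0,0,94],[-1,0.25,0,0,0,0,94]])

```text
time: 14.35
tool_pos: [0.5075, 0.0489, 0.2]
ee_rot: [3.139, 0.002, 1.597]
wrist_force: [0.2, -0.3, 0.3]
width: 0.0938
finger_force: 0.0
```

Emit:
servo_tool(plan=[[-0.4,0,0,0,0,0,94],[-0.8,0,0,0,0,0,94],[-1,0,0,0,0,0,94]])

```text
time: 14.6
tool_pos: [0.5096, -0.051, 0.1999]
ee_rot: [3.14, 0.002, 1.597]
wrist_force: [0.3, -0.4, -0.6]
width: 0.0941
finger_force: 0.0
```

Emit:
servo_tool(plan=[[-0.4,0,0,0,0,0,94],[-0.45,0,0,0,0,0,94],[-0.45,0,0,0,0,0,94],[-0.45,0,0,0,0,0,94]])

```text
time: 14.93
tool_pos: [0.5109, -0.092, 0.1993]
ee_rot: [3.14, -0.0, 1.599]
wrist_force: [-0.4, -0.2, 0.5]
width: 0.0937
finger_force: 0.0
```

```bash
python3 - <<'E'
from h import *
f=find("jar0","wrist","w4")
for c,e in f:
    q=onz("wrist",(e[0],e[1]+e[3]/2-e[2]/2),.07);print(c,e,q)
todo(.507,-.1,.061,1.6)
E
```

```text
0.97 [313. 244.  70.  81.] [ 0.5082995  -0.10229753  0.07      ]
t 15.0333 at [ 0.5109 -0.091   0.1991] [ 3.1408e+00 -3.0000e-04  1.6013e+00] shift/0.1: [-0.09 -0.04  1.38] turn: [ 0.001 -0.     0.001]
```

View pics/w4.png

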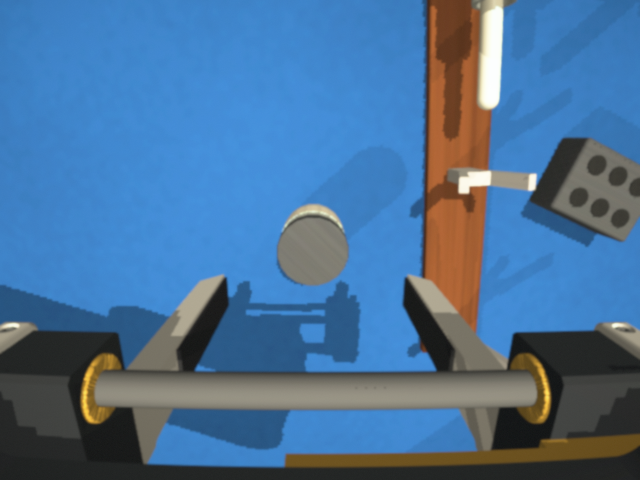

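Jar B's lid is at (313,249), so the jar is at (0.508, -0.101).

Emit:
servo_tool(plan=[[-0.1,-0.03,0.2,0,0,0,94],[-0.1,-0.03,0.5,0,0,0,94],[-0.1,-0.03,0.8,0,0,0,94],[-0.1,-0.03,0.8,0,0,0,94]])

```text
time: 15.37
tool_pos: [0.504, -0.0995, 0.1122]
ee_rot: [-3.13, -0.004, 1.602]
wrist_force: [-1.2, 0.4, -1.0]
width: 0.0938
finger_force: 0.0
```

Emit:
servo_tool(plan=[[0,0,0.3,0,0,0,94],[0,0,0.5,0,0,0,94],[0,0,0.58,0,0,0,94],[0,0,0.58,0,0,0,94],[0,0,0.58,0,0,0,50],[0,0,0.58,0,0,0,50],[0,0,0.58,0,0,0,50],[0,0,0.58,0,0,0,50],[0,0,0.58,0,0,0,50],[0,0,0.58,0,0,0,50]])

```text
time: 16.2
tool_pos: [0.5087, -0.1024, 0.0613]
ee_rot: [3.14, 0.001, 1.6]
wrist_force: [0.2, 1.2, 1.2]
width: 0.0594
finger_force: 30.0
```

Emit:
servo_tool(plan=[[0,0,-0.3,0,0,0,50],[0,0,-0.6,0,0,0,50],[0,0,-0.9,0,0,0,50],[0,0,-1,0,0,0,50],[0,0,-1,0,0,0,50],[0,0,-1,0,0,0,50]])

```text
time: 16.7
tool_pos: [0.5077, -0.1021, 0.1594]
ee_rot: [-3.141, -0.0, 1.6]
wrist_force: [-0.5, -0.7, -3.0]
width: 0.0598
finger_force: 30.0
```

```bash
python3 - <<'E'
from h import *
todo(.4167,.1855,.0685,1.6)
E
```

```text
t 16.7 at [ 0.5077 -0.1021  0.1594] [-3.1405e+00 -3.0000e-04  1.5998e+00] shift/0.1: [ 2.9  -0.82  0.91] turn: [-0.001 -0.    -0.   ]
```

Emit:
servo_tool(plan=[[0.3,-0.2,-0.1,0,0,0,50],[0.6,-0.4,-0.2,0,0,0,50],[0.9,-0.6,-0.2,0,0,0,50],[1,-0.82,-0.2,0,0,0,50]])

```text
time: 17.03
tool_pos: [0.4209, -0.0016, 0.1776]
ee_rot: [-3.137, -0.003, 1.602]
wrist_force: [-0.0, -0.4, -3.4]
width: 0.0596
finger_force: 30.0
```

Emit:
servo_tool(plan=[[0.3,0,0,0,0,0,50],[0.6,0,0,0,0,0,50],[0.9,0,0,0,0,0,50],[1,0,0,0,0,0,50]])

```text
time: 17.37
tool_pos: [0.418, 0.0984, 0.1772]
ee_rot: [-3.136, -0.002, 1.603]
wrist_force: [-0.2, -0.6, -3.3]
width: 0.0595
finger_force: 30.0
```

Emit:
servo_tool(plan=[[0.3,0,0,0,0,0,50],[0.6,0,0,0,0,0,50],[0.85,0,0,0,0,0,50],[0.9,0,0,0,0,0,50],[0.9,0,0.2,0,0,0,50],[0.9,0,0.4,0,0,0,50],[0.9,0,0.5,0,0,0,50],[0.9,0,0.5,0,0,0,50],[0.9,0,0.5,0,0,0,50]])

```text
time: 18.12
tool_pos: [0.4169, 0.1844, 0.129]
ee_rot: [-3.138, 0.001, 1.599]
wrist_force: [0.1, 0.4, -2.2]
width: 0.0594
finger_force: 30.0
```

```bash
python3 - <<'E'
from h import *
todo(.4167,.1855,.0685,1.6)
E
```

```text
t 18.1167 at [0.4169 0.1844 0.129 ] [-3.1383e+00  1.3000e-03  1.5992e+00] shift/0.1: [0.01 0.   0.61] turn: [-0.002  0.001 -0.001]
```

Emit:
servo_tool(plan=[[0.01,0,0.1,0,0,0,50],[0.01,0,0.25,0,0,0,50],[0.01,0,0.4,0,0,0,50],[0.01,0,0.55,0,0,0,50],[0.01,0,0.62,0,0,0,50],[0.01,0,0.62,0,0,0,50],[0.01,0,0.62,0,0,0,50]])

```text
time: 18.7
tool_pos: [0.4182, 0.1863, 0.069]
ee_rot: [3.14, -0.0, 1.6]
wrist_force: [-0.1, -0.8, -2.9]
width: 0.0597
finger_force: 30.0
```

Emit:
servo_tool(plan=[[0,0,0,0,0,0,80],[0,0,0,0,0,0,80],[0,0,0,0,0,0,80],[0,0,-0.1,0,0,0,80],[0,0,-0.3,0,0,0,80],[0,0,-0.6,0,0,0,80],[0,0,-1,0,0,0,80]])

```text
time: 19.28
tool_pos: [0.416, 0.1857, 0.168]
ee_rot: [-3.137, 0.001, 1.6]
wrist_force: [0.6, 1.2, -0.5]
width: 0.0798
finger_force: 0.0
```

Emit:
servo_tool(plan=[[-0.2,0.3,-0.3,0,0,0,50],[-0.4,0.6,-0.3,0,0,0,50],[-0.5,0.9,-0.3,0,0,0,50]])

```text
time: 19.53
tool_pos: [0.5123, 0.1376, 0.2042]
ee_rot: [3.131, -0.0, 1.6]
wrist_force: [-0.1, 0.6, 0.7]
width: 0.0633
finger_force: 0.0
```

Emit:
servo_tool(plan=[[-0.2,0.3,0,0,0,0,50],[-0.4,0.6,0,0,0,0,50],[-0.5,0.9,0,0,0,0,50]])

```text
time: 19.78
tool_pos: [0.6022, 0.0893, 0.2]
ee_rot: [3.14, 0.001, 1.598]
wrist_force: [-0.2, 1.3, 0.8]
width: 0.0505
finger_force: 0.0
```

Emit:
servo_tool(plan=[[-0.2,0.2,0,0,0,0,40],[-0.4,0.4,0,0,0,-0.034,40],[-0.4,0.41,0,0,0,-0.034,40],[-0.4,0.41,0,0,0,-0.034,40],[-0.4,0.41,0,0,0,-0.034,40]])

```text
time: 20.2
tool_pos: [0.6424, 0.0531, 0.1991]
ee_rot: [3.141, -0.0, 1.653]
wrist_force: [0.2, -0.5, -0.3]
width: 0.0397
finger_force: 0.0
```

```bash
python3 - <<'E'
from h import *
find("rod","wrist","w5")
todo(.642,.052,.066,1.654)
E
```

```text
t 20.3 at [0.642  0.0537 0.1994] [ 3.1408e+00 -2.0000e-04  1.6542e+00] shift/0.1: [-0.02 -0.    1.33] turn: [ 0. -0.  0.]
```

View pics/w5.png

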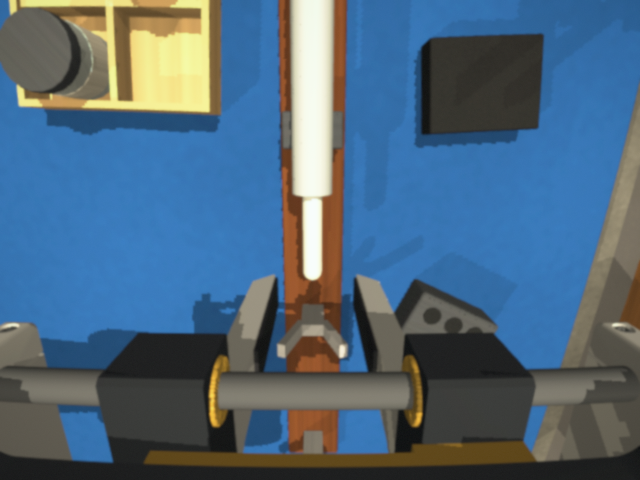

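The rod lies straight down column 313, with the mouth rim at row 196 and the tip at row 280. Fork 1 is at about row 325, and the tool is aligned with the rack.

```bash
python3 - <<'E'
from h import *
for uv,z in [((313,280),.066),((313,196),.086),((313,325),.057),((313,205),.074),((313,434),.06)]:
    p=onz("wrist",uv,z); d=p[:2]-[.639,.088]; print(uv,p, d@[.0835,-.9965], d@[.9965,.0835])
E
```

```text
(313, 280) [0.64230639 0.01320506 0.066     ] 0.0748092440856781 -0.002950561992082584
(313, 196) [0.63628652 0.08967586 0.086     ] -0.001896569803656081 -0.002564049707471122
(313, 325) [ 0.64615324 -0.03541623  0.057     ] 0.12358157038377315 -0.0031770535428377977
(313, 205) [0.63693257 0.08065398 0.074     ] 0.007147674911276617 -0.0026735852713570497
(313, 434) [ 0.65616098 -0.15995292  0.06      ] 0.2485180303354058 -0.003603150608566598
```

Emit:
servo_tool(plan=[[0.06,-0.02,0.3,0,0,0,40],[0.06,-0.02,0.6,0,0,0,40],[0.06,-0.02,0.8,0,0,0,40],[0.06,-0.02,0.8,0,0,0,40]])

```text
time: 20.63
tool_pos: [0.636, 0.0597, 0.113]
ee_rot: [-3.131, -0.001, 1.655]
wrist_force: [-0.6, 1.4, -0.8]
width: 0.0401
finger_force: 0.0
```

Emit:
servo_tool(plan=[[0,0,0.2,0,0,0,40],[0,0,0.4,0,0,0,40],[0,0,0.54,0,0,0,40],[0,0,0.54,0,0,0,40],[0,0,0.54,0,0,0,40],[0,0,0.54,0,0,0,25],[0,0,0.54,0,0,0,20],[0,0,0.54,0,0,0,10],[0,0,0.54,0,0,0,10],[0,0,0.54,0,0,0,10],[0,0,0.54,0,0,0,10]])

```text
time: 21.55
tool_pos: [0.6407, 0.0585, 0.0656]
ee_rot: [3.14, 0.0, 1.653]
wrist_force: [0.5, 0.4, 3.6]
width: 0.015
finger_force: 30.0
```

Emit:
servo_tool(plan=[[-0.05,0,0,0,0,0,10],[-0.12,0,0,0,0,0,10],[-0.2,0,0,0,0,0,10],[-0.28,0,0,0,0,0,10],[-0.36,0,0,0,0,0,10],[-0.44,0,0,0,0,0,10],[-0.52,0,0,0,0,0,10],[-0.6,0,0,0,0,0,10],[-0.66,0,0,0,0,0,10],[-0.7,0,0,0,0,0,10],[-0.7,0,0,0,0,0,10],[-0.7,0,0,0,0,0,10]])

```text
time: 22.55
tool_pos: [0.6463, -0.0126, 0.0649]
ee_rot: [3.141, 0.003, 1.653]
wrist_force: [0.6, -0.8, 4.3]
width: 0.0149
finger_force: 30.0
```

```bash
python3 - <<'E'
from h import *
find("rod","wrist","w6");find("rod","side","s6")
a=cv2.imread("pics/side"+"0.png") if 0 else cv2.imread("pics/s6.png")[145:315,225:400]
b=cv2.imread("pics/w6.png")[100:400,170:450]
cv2.imwrite("pics/c6.png",np.hstack([cv2.resize(a,(400,389)),cv2.resize(b,(363,389))]))
todo(.64,.06,.064,1.654)
E
```

```text
t 22.75 at [ 0.6463 -0.0125  0.0649] [3.1407e+00 3.0000e-03 1.6531e+00] shift/0.1: [ 0.73 -0.    0.01] turn: [ 0.001  0.002 -0.001]
```

View pics/c6.png

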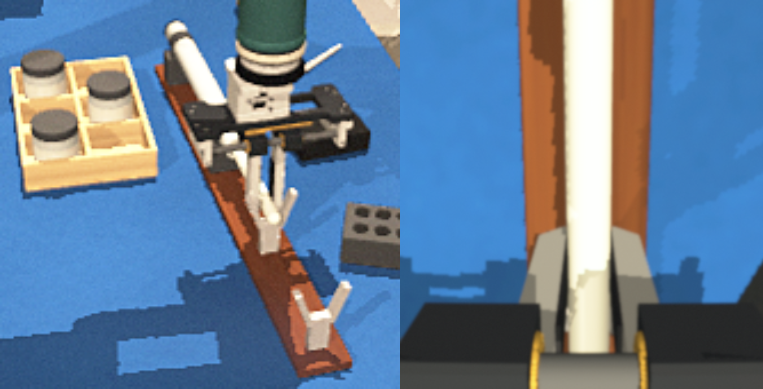

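The rod has come out with the gripper and its tip sits between fork 1's prongs. All three jars stand in separate crate cells. Second stroke.

Emit:
servo_tool(plan=[[0,0,0,0,0,0,36],[0,0,0,0,0,0,36],[0,0,0,0,0,0,36],[0.2,0,0,0,0,0,36],[0.4,0,0,0,0,0,36],[0.6,0,0,0,0,0,36],[0.7,0,0,0,0,0,36],[0.7,0,0,0,0,0,36],[0.7,0,0,0,0,0,20],[0.7,0,0,0,0,0,10],[0.7,0,0,0,0,0,10],[0.7,0,0,0,0,0,10]])

```text
time: 23.75
tool_pos: [0.6402, 0.0575, 0.0644]
ee_rot: [-3.142, 0.0, 1.652]
wrist_force: [-0.0, -0.4, -0.3]
width: 0.0154
finger_force: 30.0
```

Emit:
servo_tool(plan=[[0,0,0,0,0,0,10],[-0.12,0,0,0,0,0,10],[-0.2,0,0,0,0,0,10],[-0.28,0,0,0,0,0,10],[-0.36,0,0,0,0,0,10],[-0.44,0,0,0,0,0,10],[-0.52,0,0,0,0,0,10],[-0.6,0,0,0,0,0,10],[-0.66,0,0,0,0,0,10],[-0.7,0,0,0,0,0,10],[-0.7,0,0,0,0,0,10],[-0.7,0,0,0,0,0,10]])

```text
time: 24.75
tool_pos: [0.6459, -0.0116, 0.0644]
ee_rot: [3.142, 0.0, 1.653]
wrist_force: [-0.8, -0.5, -0.9]
width: 0.0154
finger_force: 30.0
```

```bash
python3 - <<'E'
from h import *
find("rod","scene","s7");print(find("rod","side","s7b"))
todo(.652,-.07,.064,1.654)
# target hold between forks at rack x=.162, clear height
E
```

```text
[(0.48, array([341., 236.,  31.,  50.])), (0.39, array([337., 232.,  85., 158.]))]
t 24.95 at [ 0.6459 -0.0109  0.0645] [3.1416e+00 1.0000e-04 1.6538e+00] shift/0.1: [-0.59  0.01  0.  ] turn: [ 0.  0. -0.]
```

Emit:
servo_tool(plan=[[0,0,0,0,0,0,36],[0,0,0,0,0,0,36],[0,0,0,0,0,0,36],[0,0,-0.2,0,0,0,36],[0,0,-0.5,0,0,0,36],[0,0,-0.7,0,0,0,36],[0,0,-0.75,0,0,0,36],[0,0,-0.75,0,0,0,36],[-0.3,0,-0.75,0,0,0,36],[-0.6,0,-0.75,0,0,0,36],[-0.63,0,-0.75,0,0,0,36],[-0.63,0,-0.75,0,0,0,36]])

```text
time: 25.95
tool_pos: [0.6501, -0.0754, 0.1369]
ee_rot: [-3.138, -0.001, 1.651]
wrist_force: [0.9, 0.8, 0.4]
width: 0.0362
finger_force: 0.0
```

```bash
python3 - <<'E'
from h import *
todo(.6525,-.074,.064,1.654)
find("rod","wrist","w8")
E
```

```text
t 25.95 at [ 0.6501 -0.0754  0.1369] [-3.1379e+00 -1.1000e-03  1.6505e+00] shift/0.1: [0.01 0.03 0.73] turn: [-0.002 -0.001 -0.002]
```

View pics/w8.png

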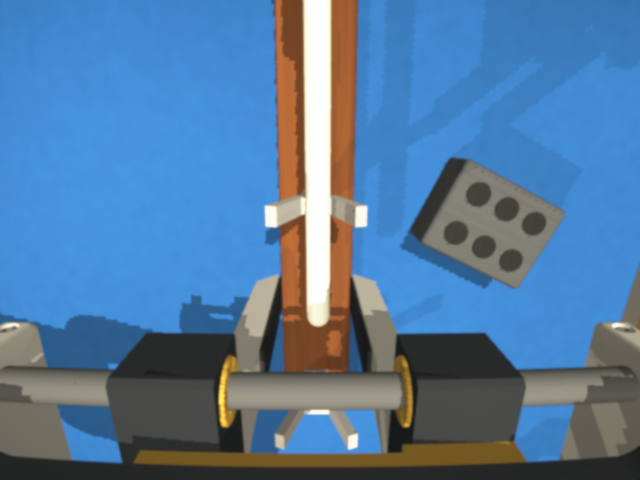

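The rod passes between fork 1's prongs (row 213), and its tip is at (318,322), short of fork 2.

```bash
python3 - <<'E'
from h import *
for uv,z in [((318,325),.066),((318,213),.09),((318,410),.07)]:
    p=onz("wrist",uv,z); d=p[:2]-[.639,.088]; print(uv,p, d@[.0835,-.9965])
E
```

```text
(318, 325) [ 0.65513169 -0.12360821  0.066     ] 0.21221458224960174
(318, 213) [ 0.64787858 -0.03740856  0.09      ] 0.12571099384906004
(318, 410) [ 0.66102329 -0.1943307   0.07      ] 0.28318148857512965
```

Emit:
servo_tool(plan=[[0,0.01,0.1,0,0,0,36],[0,0.01,0.3,0,0,0,36],[0,0.01,0.5,0,0,0,36],[0,0.01,0.7,0,0,0,36],[0,0.01,0.75,0,0,0,36],[0,0.01,0.75,0,0,0,36],[0,0.01,0.75,0,0,0,36],[0,0.01,0.75,0,0,0,20],[0,0.01,0.75,0,0,0,10],[0,0.01,0.75,0,0,0,10],[0,0.01,0.75,0,0,0,10],[0,0.01,0.75,0,0,0,10]])

```text
time: 27.05
tool_pos: [0.6528, -0.0741, 0.0658]
ee_rot: [3.139, 0.001, 1.653]
wrist_force: [-0.1, -0.1, 2.1]
width: 0.0151
finger_force: 30.0
```

Emit:
servo_tool(plan=[[-0.05,0,0,0,0,0,10],[-0.12,0,0,0,0,0,10],[-0.2,0,0,0,0,0,10],[-0.3,0,0,0,0,0,10],[-0.4,0,0,0,0,0,10],[-0.5,0,0,0,0,0,10],[-0.6,0,0,0,0,0,10],[-0.7,0,0,0,0,0,10],[-0.8,0,0,0,0,0,10],[-0.9,0,0,0,0,0,10],[-0.98,0,0,0,0,0,10],[-1,0,0,0,0,0,10]])

```text
time: 28.05
tool_pos: [0.6608, -0.1749, 0.0652]
ee_rot: [3.14, 0.0, 1.652]
wrist_force: [-1.7, 5.8, 5.4]
width: 0.0152
finger_force: 30.0
```

Emit:
servo_tool(plan=[[0,0,0,0,0,0,10],[0,0,0,0,0,0,10],[0,0,0,0,0,0,36],[0,0,0,0,0,0,36],[0,0,0,0,0,0,36],[0.2,0,0,0,0,0,36],[0.5,0,0,0,0,0,36],[0.8,0,0,0,0,0,36],[1,0,0,0,0,0,36],[1,0,0,0,0,0,36],[1,0,0,0,0,0,36]])

```text
time: 28.97
tool_pos: [0.6516, -0.0731, 0.0637]
ee_rot: [-3.14, 0.001, 1.656]
wrist_force: [0.9, -0.3, -0.3]
width: 0.0356
finger_force: 0.0
```

```bash
python3 - <<'E'
from h import *
find("rod","side","s9")
a=cv2.imread("pics/s9.png")[145:345,225:440]
cv2.imwrite("pics/c9.png",cv2.resize(a,None,fx=3,fy=3,interpolation=cv2.INTER_CUBIC))
todo(.6525,-.074,.064,1.654)
E
```

```text
t 29.0667 at [ 0.6519 -0.0748  0.064 ] [-3.1409e+00  9.0000e-04  1.6530e+00] shift/0.1: [0.01 0.01 0.  ] turn: [-0.     0.001 -0.001]
```

View pics/c9.png

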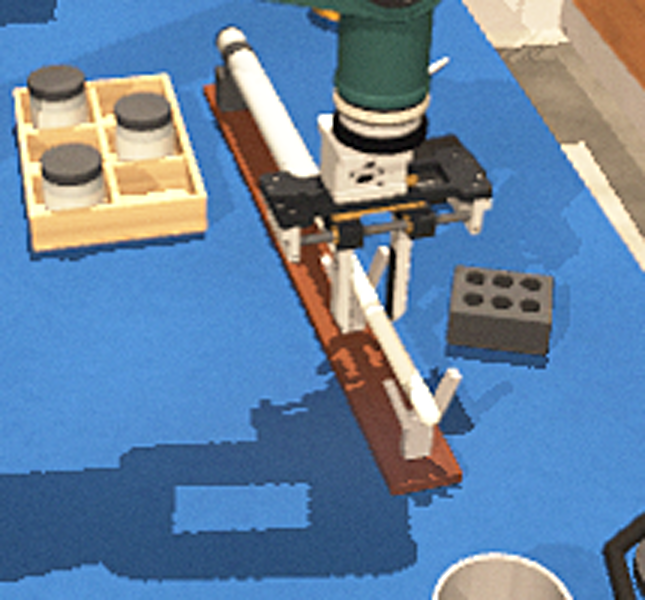

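The rod tip shows at about (430,418) in the crop, right at fork 2. I'll check whether it slipped.

```bash
python3 - <<'E'
from h import *
for uv,z in [((225+432/3,145+418/3),.065)]:
    p=onz("side",uv,z); d=p[:2]-[.639,.088]; print(uv,p, d@[.0835,-.9965])
find("rod","scene","s10")
a=cv2.imread("pics/s10.png")[180:320,230:400]
cv2.imwrite("pics/c10.png",cv2.resize(a,None,fx=4,fy=4,interpolation=cv2.INTER_CUBIC))
E
```

```text
(369.0, 284.33333333333337) [ 0.66490706 -0.2234482   0.065     ] 0.3125213703870289
```

View pics/c10.png

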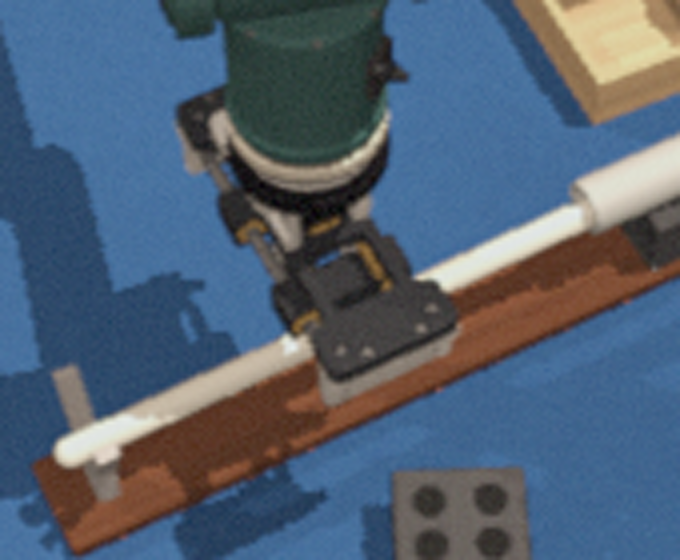

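The tip has passed fork 2, at about 312 mm. For the final stroke I'll pull 85 mm, release and rise.

Emit:
servo_tool(plan=[[0,0,0,0,0,0,20],[0,0,0,0,0,0,10],[0,0,0,0,0,0,10],[0,0,0,0,0,0,10],[0,0,0,0,0,0,10]])

```text
time: 29.58
tool_pos: [0.6521, -0.0745, 0.0644]
ee_rot: [3.142, 0.001, 1.653]
wrist_force: [0.0, -1.1, -0.7]
width: 0.0149
finger_force: 30.0
```

Emit:
servo_tool(plan=[[-0.05,0,0,0,0,0,10],[-0.12,0,0,0,0,0,10],[-0.2,0,0,0,0,0,10],[-0.3,0,0,0,0,0,10],[-0.4,0,0,0,0,0,10],[-0.5,0,0,0,0,0,10],[-0.6,0,0,0,0,0,10],[-0.7,0,0,0,0,0,10],[-0.78,0,0,0,0,0,10],[-0.85,0,0,0,0,0,10],[-0.85,0,0,0,0,0,10],[-0.85,0,0,0,0,0,10]])

```text
time: 30.58
tool_pos: [0.6591, -0.159, 0.0644]
ee_rot: [-3.142, -0.0, 1.653]
wrist_force: [0.6, -0.1, -1.6]
width: 0.0149
finger_force: 30.0
```

Emit:
servo_tool(plan=[[0,0,0,0,0,0,20],[0,0,0,0,0,0,36],[0,0,0,0,0,0,36],[0,0,0,0,0,0,36],[0,0,-0.2,0,0,0,36],[0,0,-0.5,0,0,0,36],[0,0,-0.8,0,0,0,36],[0,0,-1,0,0,0,36],[0,0,-1,0,0,0,36],[0,0,-1,0,0,0,36]])

```text
time: 31.42
tool_pos: [0.66, -0.1586, 0.1664]
ee_rot: [3.138, 0.002, 1.654]
wrist_force: [0.9, 0.2, -0.6]
width: 0.036
finger_force: 0.0
```

Emit:
servo_tool(plan=[[0,0,-0.4,0,0,0,36],[0,-0.4,-0.4,0,0,0,36],[0,-0.8,-0.4,0,0,0,36],[0,-1,-0.4,0,0,0,36],[0,-1,-0.4,0,0,0,36],[0,-1,-0.4,0,0,0,36]])

```text
time: 31.92
tool_pos: [0.5584, -0.1666, 0.2026]
ee_rot: [-3.14, -0.001, 1.653]
wrist_force: [0.1, -0.3, 0.2]
width: 0.036
finger_force: 0.0
```

```bash
python3 - <<'E'
from h import *
find("rod","side","s11");find("rod","scene","s12")
a=cv2.imread("pics/s11.png")[145:335,225:400];b=cv2.imread("pics/s12.png")[110:330,220:510]
cv2.imwrite("pics/c11.png",np.hstack([cv2.resize(a,(368,400)),cv2.resize(b,(430,400))]))
E
```

```text
(no output)
```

View pics/c11.png

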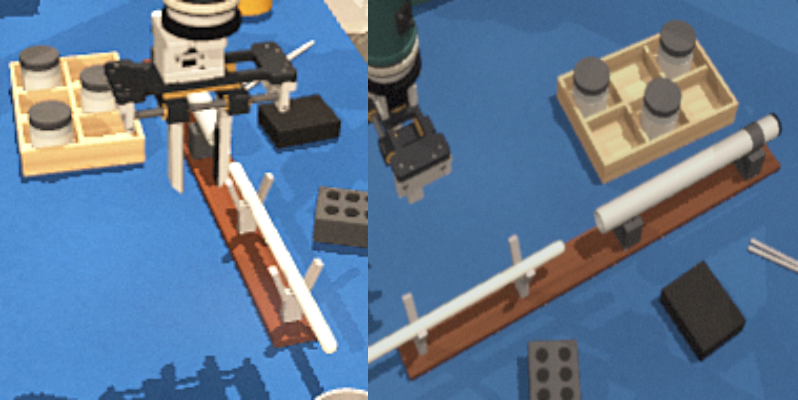

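The rod lies in both forks, clear of the tube, and the three jars stand upright in their cells. One numeric check of the ends, then I'll hand in.

```bash
python3 - <<'E'
from h import *
ok=[]
for c,uv,z in [("scene",(350.8,244.8),.066),("side",(381.9,310.3),.064)]:
    p=onz(c,uv,z); d=p[:2]-[.639,.088]; x=d@[.0835,-.9965];ok.append(x); print(p,x,d@[.9965,.0835])
if .02<ok[0]<.1 and .35<ok[1]<.44: print(robot.close_job())
E
```

```text
[0.64407292 0.02580347 0.066     ] 0.062402435682529414 -0.00013824621116192436
[ 0.67035344 -0.30714744  0.064     ] 0.39638243871486517 -0.0017511109149457344
the job is handed in; nothing more can be done
None
```

The job is handed in, with no verdict returned: all three jars stand upright in separate crate cells, and the rod lies in both forks with its tail about 60 mm past the mouth.

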